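# Torque check of the clamp screw on a capsule-filling board

## Robot

A 6-joint arm with a two-finger parallel gripper is mounted at the origin on the work surface. World frame = base frame: x ahead of the robot, y to its left, z up, the work surface at z = 0. Lengths are in mm, angles in rad, forces in N, time in s.
With the tool pointing down it reaches from about 300 to 950 mm from the base axis. Payload 3.1 kg.
Tool frame: the origin (TCP) lies on the centre line of the jaws, within the pads' length; the fingertips stand 22 mm ahead of it and the grasp point (between the pads) lies 3 mm ahead of it (r.tips_ahead is the distance from the TCP to the fingertips, in mm); z points along the fingers, y is the line along which they close (so a half turn about z gives the same grasp; the last joint's range is limited). The gripper opens to 85 mm and grips with 20 to 120 N. Pads are 22 mm wide; open, the fingers measure 114 mm over their backs; the gripper's body (76 mm by 85 mm) begins 54 mm behind the grasp point. The pads swing forward as they close: fully open they stand 13 mm farther back than shut.
Start: joints at [-1.342, 0.308, 1.634, -0, 1.2, -0.07], TCP at [183.957, -597.321, 253.272] pointing down, gripper open.
Joint ranges: [-3.06, 3.06], [-0.79, 1.96], [0.05, 2.63], [-1.19, 4.34], [0.05, 2.64], [-2.94, 2.94]. Speed limits (rad/s): [2.79, 2.79, 3.14, 3.14, 3.14, 3.14].

## Interface

Orientations are given as a 3x3 rotation matrix whose columns are the frame's x, y, z axes.
In Python, from plant import read_state, optics, r gives the robot as it stands.
- The arm moves only by the tool arm_command, never from a script. Its argument "plan" is one flat list of numbers, 5 for each row, row after row: the opening, from 0 (shut) to 1 (fully open), then the shift along the tool's x, y, z in cm, then the turn about the tool's z in degrees. In form: [claw, tx, ty, tz, roll, claw, tx, ty, tz, roll, ...]. A call has 1 to 8 rows; each row shifts and turns the commanded pose from where the row before left it, along the tool's axes as they then stand; what a row does not reach is not made up. A row lasts 1/12 s, in which the tool goes at most 41.7 mm and 7.16 degrees, less where a joint would pass 70% of its speed; a pose out of reach is approached as far as the arm can. A call with a gripper value outside its range is refused whole. The fingers move at their own pace and stop on an object; "force" is the grip in N (left out, the last holds). Time passes only in rows, so rows that do not move let the fingers close. It gives the time, the measured TCP pose, the force, the opening and the grip force at its end, in the units of the state.
- read_state(): the state, without advancing time (a new reading comes with each control period).
- optics.read_camera(name): name is "scene" or "top" or "wrist"; returns the picture (384x512x3 uint8, blue, green, red); there is no depth.
- optics.camera_params(name): a dict with "fx", "fy", "cx", "cy" (pixels), "k1" (the pictures are not rectified: a ray, as slopes to the right and down, at radius r is drawn at 1 + k1 r^2 times it, then the intrinsics apply), "world_from_camera" (4x4, takes a point from camera to world coordinates). Camera axes: x right, y down, z forward; pixel columns grow to the right and rows downward; lengths in mm; the calibration is good to about 2 mm. A picture is of the moment at which its call begins: read the wrist's pose just before it. camera_params takes no time and is no camera call; for the wrist camera it gives the pose at the moment of the call.
- r.close_job(): hands the job in; it is judged then, once.
The state is a dict: "t": time; "joint_positions": joint angles; "qvel": joint speeds; "effort": joint torques, N m; "ee_pos": TCP position; "eef_rot": TCP orientation; "wrist_force": force on the tool from outside, world axes, zero at the start; "moment": the same for the moment, N m; "finger_gap": finger opening in mm; "grasp_force": force on a finger pad.
Only numpy, scipy, OpenCV 4.12 (cv2) and the standard library are available. Lean on these libraries where they do the work, as an engineer would, in place of code of your own. Each camera call takes 0.05 s, during which the arm holds its last target. There are 200 camera calls.

## Task

Two capsule-filling boards stand on the bench; check that the clamp screw of the one loaded with dark red capsules holds. Turn the blue torque handle on that board clockwise until its pointer stands in the green part of the dial, keep it there for about two seconds, then let the handle go back to zero and let go of it. Never run the pointer into the red, do not turn the screw itself (the dial sits on it), and leave the other board's torque handle alone.

Things in the scene. Friction and masses are not known exactly. Their poses are not given: they have to be found in the camera images.
- red_handle (a point): Centre of the blue T-handle on the red-capsule board, on its upright turning axis, 130 mm above the table. Bar 84 mm long (y axis), 16 thick, 28 tall (14 above and below this point); x axis along the black pointer (44 long, 28 mm below); z up; axes turn with the handle. Dial face 31 mm below; nothing else stands within 60 mm at the bar's height. Handle yaw at start: -46 to 46 degrees.
- red_torque (a joint): Wind-up angle of that handle relative to its screw and dial (rad): 0 at rest with the pointer on the black zero mark, growing as the handle is turned clockwise seen from above. A spring of 0.6 N m/rad resists either way and brings it back to 0 when let go. Green on the dial is 0.26 to 0.61 rad (15 to 35 degrees, 0.16 to 0.37 N m), red lies beyond. The screw itself slips at about 0.5 N m.
- red_dial_zero (a point): Black zero mark on the rim of that board's white dial (96 mm across), 42 mm from the turning axis. The dial is fixed to the screw, so this point stays put unless the screw turns. The board is a white plate 250 x 250 mm, 55 mm above the table, its capsules up to 70 mm; the screw is in the middle of the aluminium clamp bar at the edge nearest the robot.
- cream_torque (a joint): Wind-up angle of the identical blue handle on the other board, the one with cream-white capsules (rad, 0 at rest, same spring and sense). To be left alone.

How it is judged (in metres and radians):
On the way:
1. the red-capsule board's handle is held in the green for at least one second (value of joint red_torque between 0.262 and 0.611 rad), for 1 s.
At the end, for the whole second after the job is handed in: After the torque check, the red-capsule board's handle is let go and back at zero (within 5 degrees), its screw and dial stand where they stood at the start (zero mark within 6 mm, 8 degrees), and the other handle is at zero too (within 5 degrees) (value of joint red_torque between -0.09 and 0.09 rad and value of joint cream_torque between -0.09 and 0.09 rad and distance of red_dial_zero from where it was at the start of the episode below 0.006 m); the robot touches nothing.
It fails at once if the pointer was run into the red (over-torque, beyond 35 degrees) (value of joint red_torque above 0.63 rad).
It fails at once if the screw itself was turned (zero mark moved more than 6 mm, 8 degrees) (distance of red_dial_zero from where it was at the start of the episode above 0.006 m).
It fails at once if the other board's handle was turned (more than 8 degrees either way) (value of joint cream_torque above 0.14 rad or value of joint cream_torque below -0.14 rad).
It also fails if it takes over 35 s, if anything falls off the work surface, if the arm or the gripper's body presses on something with over 40 N, if the wrist force passes 120 N, or if a joint passes its speed limit or range.

## Working session

There is one attempt and no reset: what is moved stays moved. The work goes in short steps, Python scripts to look and compute and a tool call to move; the robot and the scene stay as the last step left them, time stands still between calls to the robot, and variables do not carry over. Pictures are saved under pics/ and viewed, at most 10 in all, crops included, and the job is handed in when it is done.

Besides the shell and the picture viewer there is one more tool, called after "Emit:" by a JSON object that holds its "op" and its "data", one argument or row to a line. arm_command: Moves the arm, as the interface text tells. Its arguments: {"type":"object","properties":{"plan":{"type":"array"},"force":{"type":"number"}},"required":["plan"]}

```bash
mkdir -p pics; python3 - <<'E'
from plant import read_state, optics, r
import cv2
for n in("scene","top"):
    cv2.imwrite(f"pics/{n}0.png",optics.read_camera(n))
    print(n,optics.camera_params(n))
s=read_state();print(s['t'],s['ee_pos'],s['eef_rot'],s['finger_gap'])
E
```

```text
scene {'fx': 380.66587606962463, 'fy': 380.66587606962463, 'cx': 252.3346164632858, 'cy': 190.28185307116902, 'k1': -0.11930150894621448, 'world_from_camera': array([[ 8.29029595e-01,  3.99676013e-01, -3.91112535e-01,
         7.73952949e+02],
       [ 5.58894918e-01, -6.15475756e-01,  5.55721211e-01,
        -3.85193975e+02],
       [-1.86118451e-02, -6.79300139e-01, -7.33624509e-01,
         6.13174116e+02],
       [ 0.00000000e+00,  0.00000000e+00,  0.00000000e+00,
         1.00000000e+00]])}
top {'fx': 438.9440042504322, 'fy': 438.9440042504322, 'cx': 256.0514931751591, 'cy': 189.18214467395055, 'k1': -0.15482277518887258, 'world_from_camera': array([[-1.71687619e-02, -9.91188248e-01,  1.31343405e-01,
         3.94725431e+02],
       [-9.99852591e-01,  1.70426890e-02, -2.08398715e-03,
         3.78398830e+00],
       [-1.72821223e-04, -1.31359823e-01, -9.91334740e-01,
         1.02390595e+03],
       [ 0.00000000e+00,  0.00000000e+00,  0.00000000e+00,
         1.00000000e+00]])}
0.1 [ 183.80150511 -596.6271307   252.14362108] [[ 9.55686380e-01  2.94386358e-01 -4.64405572e-04]
 [ 2.94386675e-01 -9.55684122e-01  2.08445278e-03]
 [ 1.69809431e-04 -2.12879795e-03 -9.99997720e-01]] 85.43363228568727
```

View pics/top0.png

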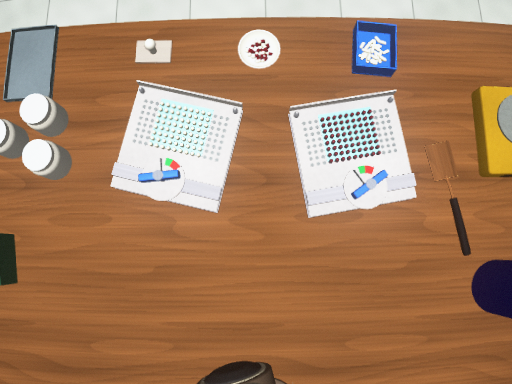

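View pics/scene0.png

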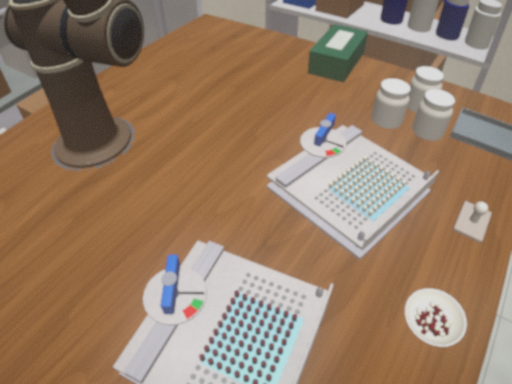

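The top picture shows the dark red board on the right, its handle near (370,184), its bar running lower left to upper right, and green/red near (366,170). The cream handle is near (158,176). In the scene picture, the red board's handle is near (170,284). Next I segment the blue bar.

```bash
cat > h.py <<'E'
from plant import read_state, optics, r
import cv2, numpy as np
def pix2w(uv,P,z):
    K=np.array([[P['fx'],0,P['cx']],[0,P['fy'],P['cy']],[0,0,1]])
    d=np.array([P['k1'],0,0,0,0.])
    n=cv2.undistortPoints(np.float64(uv).reshape(-1,1,2),K,d).reshape(-1,2)
    M=P['world_from_camera']; v=np.c_[n,np.ones(len(n))]@M[:3,:3].T
    return M[:3,3]+v*((z-M[2,3])/v[:,2])[:,None]
def blue(im,box=None):
    h=cv2.cvtColor(im,cv2.COLOR_BGR2HSV)
    m=cv2.inRange(h,(100,120,60),(125,255,255))
    if box:
        k=np.zeros_like(m);x0,y0,x1,y1=box;k[y0:y1,x0:x1]=1;m=m*k
    return m
def bar(im,P,box,z):
    v,u=np.nonzero(blue(im,box)); W=pix2w(np.c_[u,v],P,z)[:,:2].astype(np.float32)
    (c,s,a)=cv2.minAreaRect(W); b=cv2.boxPoints((c,s,a)); e=max(b[1]-b[0],b[2]-b[1],key=np.linalg.norm)
    return len(u),np.array(c),W.mean(0),s,np.degrees(np.arctan2(e[1],e[0]))
E
python3 - <<'E'
from h import *
for n,box in (("top",(340,160,400,210)),("scene",(145,240,195,325))):
    im=cv2.imread(f"pics/{n}0.png");P=optics.camera_params(n)
    for z in(130,144): print(n,z,bar(im,P,box,z))
    if n=="top":
        print("cream",bar(im,P,(125,160,190,195),144))
        cv2.imwrite("pics/topc.png",cv2.resize(im[140:220,330:420],None,fx=6,fy=6,interpolation=cv2.INTER_CUBIC))
E
```

```text
top 130 (211, array([ 520.76690674, -234.61708069]), array([ 520.4333, -234.4665], dtype=float32), (15.34475040435791, 85.35587310791016), np.float32(-55.849274))
top 144 (211, array([ 518.79296875, -230.88336182]), array([ 518.4646 , -230.73518], dtype=float32), (15.10441780090332, 84.01908874511719), np.float32(-55.849323))
cream (217, array([543.57421875, 202.30230713]), array([543.6619 , 201.61841], dtype=float32), (15.662111282348633, 83.06443786621094), np.float32(-84.79849))
scene 130 (351, array([ 514.7756958 , -231.02220154]), array([ 516.50775, -232.89426], dtype=float32), (15.137228965759277, 83.22622680664062), np.float32(-55.6652))
scene 144 (351, array([ 522.28527832, -235.48931885]), array([ 523.96686, -237.30713], dtype=float32), (14.698634147644043, 80.81475830078125), np.float32(-55.66519))
```

View pics/topc.png

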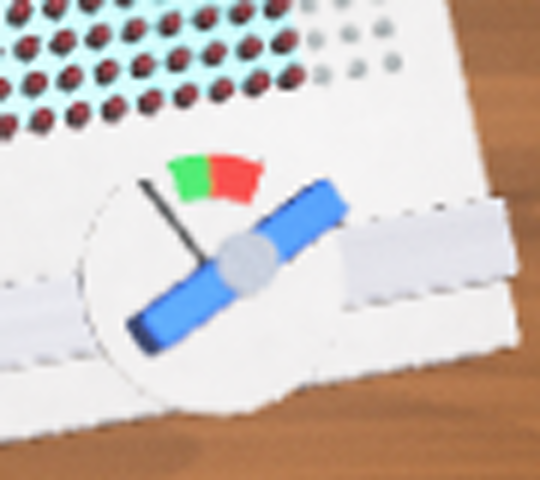

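The bar direction of -56° puts the pointer (handle yaw) at about 34°, with the centre near (519,-232). The bar measures 84 x 15 mm, as it should. The crop shows the pointer on zero, green next clockwise, and a grey hub at (245,262) that may be wider than the bar. I'll move above it and look from near.

Emit:
{"op": "arm_command", "data": {
  "plan": [1,3.57,-2.09,0,0,1,3.57,-2.09,0,0,1,3.57,-2.09,0,0,1,3.57,-2.09,0,0,1,3.57,-2.09,0,0,1,3.57,-2.09,0,0,1,3.57,-2.09,0,0,1,3.57,-2.09,0,0],
  "force": 50
}}

```text
t: 0.77
ee_pos: [408.4, -351.5, 252.9]
eef_rot: [[0.956, 0.294, -0.0], [0.294, -0.956, 0.0], [-0.0, -0.001, -1.0]]
wrist_force: [0.9, -0.5, -0.1]
finger_gap: 85.3
grasp_force: 0.0
```

Emit:
{"op": "arm_command", "data": {
  "plan": [1,3.57,-2.09,0,0,1,3.57,-2.09,0,0,1,3.57,-2.09,0,0,1,3.57,-2.09,0,0,1,0,0,0,-7.1,1,0,0,0,-7.1,1,0,0,0,-7.1,1,0,0,0,-7.1]
}}

```text
t: 1.43
ee_pos: [519.5, -230.7, 252.5]
eef_rot: [[0.695, 0.719, -0.001], [0.719, -0.695, 0.001], [-0.001, -0.001, -1.0]]
wrist_force: [1.1, 0.0, -0.6]
finger_gap: 85.2
grasp_force: 0.0
```

Emit:
{"op": "arm_command", "data": {
  "plan": [1,0,0,0,-7.1,1,0,0,0,-7.1,1,0,0,0,-7.1,1,0,0,0,-7.1,1,0,0,0,-7.1,1,0,0,0,-7.1,1,0,0,0,-7.1,1,0,0,0,-7.1]
}}

```text
t: 2.1
ee_pos: [519.1, -231.3, 252.6]
eef_rot: [[-0.219, 0.976, -0.001], [0.976, 0.219, 0.001], [0.001, -0.001, -1.0]]
wrist_force: [-0.9, -0.4, 0.2]
finger_gap: 85.4
grasp_force: 0.0
```

Emit:
{"op": "arm_command", "data": {
  "plan": [1,0,0,0,-7.1,1,0,0,0,-7.1,1,0,0,0,-7.1,1,0,0,0,0,1,0,0,0,0]
}}

```text
t: 2.52
ee_pos: [519.2, -231.4, 252.8]
eef_rot: [[-0.551, 0.834, -0.001], [0.834, 0.551, 0.001], [0.001, -0.0, -1.0]]
wrist_force: [-0.5, -0.2, 0.1]
finger_gap: 85.4
grasp_force: 0.0
```

```bash
python3 - <<'E'
from h import *
s=read_state();print(s['t'],s['ee_pos'],s['eef_rot'].round(3) if hasattr(s['eef_rot'],'round') else s['eef_rot'],s['joint_positions'],s['wrist_force'])
P=optics.camera_params("wrist");im=optics.read_camera("wrist");cv2.imwrite("pics/w1.png",im)
print(P['world_from_camera'].round(2))
for z in(130,144):print(bar(im,P,None,z))
E
```

```text
2.5167 [ 519.22963676 -231.36155702  252.77485189] [[-0.551  0.834 -0.001]
 [ 0.834  0.551  0.001]
 [ 0.001 -0.    -1.   ]] [-4.95797155e-01  2.01166614e-01  1.76914069e+00  4.18961683e-05
  1.17229074e+00 -1.07940744e+00] [-0.48492859 -0.17420466  0.14189121]
[[ 8.3000e-01  5.3000e-01  1.5000e-01  4.8185e+02]
 [ 5.5000e-01 -8.0000e-01 -2.3000e-01 -1.7455e+02]
 [-0.0000e+00  2.7000e-01 -9.6000e-01  3.7259e+02]
 [ 0.0000e+00  0.0000e+00  0.0000e+00  1.0000e+00]]
(2028, array([ 632.23284912, -247.23768616]), array([ 544.94495, -235.17479], dtype=float32), (73.95640563964844, 289.888671875), np.float32(-6.2409515))
(2028, array([ 623.55377197, -243.0425415 ]), array([ 541.3036 , -231.67583], dtype=float32), (69.68827819824219, 273.15875244140625), np.float32(-6.240953))
```

View pics/w1.png

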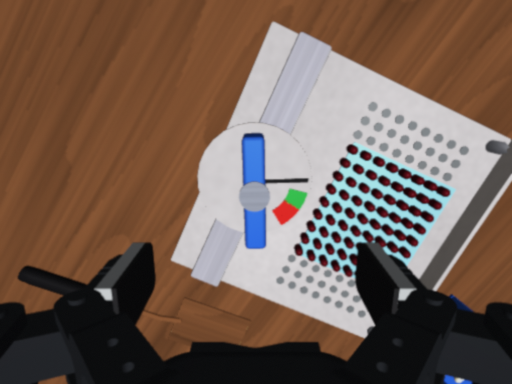

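The wrist picture shows the bar from (254,133) to (254,248), the pointer at about (285,181) on zero, and a grey hub at (254,196) that stands above the bar and is wider than it. So I'll grip the bar about 27 mm off-centre, clear of the hub, and turn along an arc. Refining first.

```bash
python3 - <<'E'
from h import *
P=optics.camera_params("wrist");im=cv2.imread("pics/w1.png")
for z in(130,144):print(bar(im,P,(230,120,280,260),z))
m=blue(im,(230,120,280,260))
for v in range(128,254,5):
    u=np.nonzero(m[v])[0]; print(v,u.min() if len(u) else 0,u.max() if len(u) else 0,end=' | ')
# top face ends (row139 assumed start of top) and hub
print(pix2w([[254,139],[255,248],[254,196]],P,144))
E
```

```text
(1792, array([ 520.95770264, -234.59646606]), array([ 518.8946 , -232.06065], dtype=float32), (16.29482078552246, 88.26094818115234), np.float32(-55.233883))
(1792, array([ 518.70324707, -231.13394165]), array([ 516.7592 , -228.74449], dtype=float32), (15.354723930358887, 83.16900634765625), np.float32(-55.23383))
128 0 0 | 133 0 0 | 138 243 263 | 143 242 263 | 148 242 263 | 153 243 263 | 158 243 263 | 163 243 263 | 168 243 264 | 173 243 264 | 178 243 264 | 183 244 264 | 188 0 0 | 193 0 0 | 198 0 0 | 203 0 0 | 208 0 0 | 213 245 264 | 218 245 264 | 223 245 264 | 228 245 264 | 233 245 265 | 238 246 265 | 243 246 265 | 248 0 0 | 253 0 0 | [[ 497.51958298 -199.44281381  144.        ]
 [ 542.40910455 -266.11885334  144.        ]
 [ 519.66900637 -233.00482363  144.        ]]
```

Emit:
{"op": "arm_command", "data": {
  "plan": [1,2.75,-0.06,0,-1,1,0,0,2.75,0,1,0,0,2.75,0,1,0,0,2.75,0,1,0,0,2.0,0,1,0,0,1.9,0,1,0,0,0,0,1,0,0,0,0]
}}

```text
t: 3.23
ee_pos: [502.9, -208.5, 130.7]
eef_rot: [[-0.567, 0.824, -0.003], [0.824, 0.567, 0.001], [0.003, -0.002, -1.0]]
wrist_force: [0.2, -0.1, 0.1]
finger_gap: 85.5
grasp_force: 0.0
```

```bash
python3 - <<'E'
from h import *
s=read_state();print(s['t'],s['ee_pos'],s['eef_rot'][:,0],s['wrist_force'])
P=optics.camera_params("wrist");im=optics.read_camera("wrist");cv2.imwrite("pics/w2.png",im)
E
```

```text
3.2333 [ 502.85534714 -208.4786724   130.71296032] [-0.566929    0.8237619   0.00279914] [ 0.1992092  -0.09762852  0.10030756]
```

View pics/w2.png

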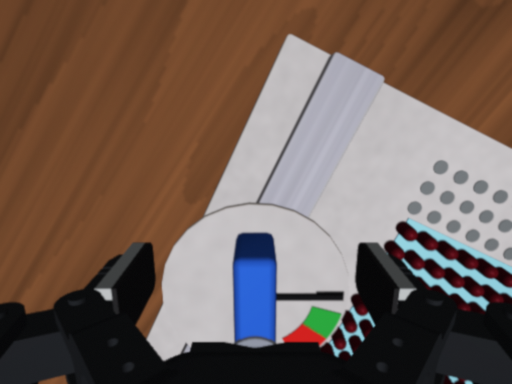

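The bar at column 255 sits midway between the fingers (155 and 357), and the pointer is on zero. Closing.

Emit:
{"op": "arm_command", "data": {
  "plan": [0.3,0,0,0,0,0.3,0,0,0,0,0.3,0,0,0,0,0.3,0,0,0,0,0.3,0,0,0,0,0.3,0,0,0,0,0.3,0,0,0,0,0.3,0,0,0,0],
  "force": 40
}}

```text
t: 3.95
ee_pos: [503.7, -208.9, 131.8]
eef_rot: [[-0.568, 0.823, -0.0], [0.823, 0.568, 0.0], [0.0, -0.0, -1.0]]
wrist_force: [0.1, -0.2, 0.3]
finger_gap: 25.8
grasp_force: 0.0
```

Emit:
{"op": "arm_command", "data": {
  "plan": [0.1,0,0,0,0,0.1,0,0,0,0,0.1,0,0,0,0,0.1,0,0,0,0]
}}

```text
t: 4.28
ee_pos: [503.4, -209.1, 131.9]
eef_rot: [[-0.568, 0.823, -0.001], [0.823, 0.568, -0.0], [0.0, -0.001, -1.0]]
wrist_force: [-3.7, -0.1, 2.8]
finger_gap: 15.2
grasp_force: 42.0
```

Emit:
{"op": "arm_command", "data": {
  "plan": [0.1,0,0.14,0,3,0.1,-0.01,0.14,0,3,0.1,0,0.14,0,3,0.1,0,0.14,0,3,0.1,0,0,0,0,0.1,0,0,0,0]
}}

```text
t: 4.78
ee_pos: [508.5, -206.3, 131.8]
eef_rot: [[-0.386, 0.922, -0.0], [0.922, 0.386, -0.0], [0.0, -0.0, -1.0]]
wrist_force: [-2.5, -0.9, 1.6]
finger_gap: 15.7
grasp_force: 41.9
```

Emit:
{"op": "arm_command", "data": {
  "plan": [0.1,0,0.14,0,3,0.1,-0.01,0.14,0,3,0.1,0,0.14,0,3,0.1,0,0.14,0,3,0.1,0,0,0,0,0.1,0,0,0,0]
}}

```text
t: 5.28
ee_pos: [514.1, -204.6, 131.8]
eef_rot: [[-0.187, 0.982, 0.0], [0.982, 0.187, -0.0], [-0.0, 0.0, -1.0]]
wrist_force: [-0.4, 0.5, 1.7]
finger_gap: 15.5
grasp_force: 41.9
```

```bash
python3 - <<'E'
from h import *
s=read_state();x=s['eef_rot'][:,0];print(s['t'],s['ee_pos'],np.degrees(np.arctan2(x[1],x[0])),s['wrist_force'],s['moment'],s['grasp_force'])
a=cv2.imread("pics/w2.png")
b=optics.read_camera("wrist");t=optics.read_camera("top")
c=cv2.resize(t[140:220,330:420],(432,384),interpolation=cv2.INTER_CUBIC)
cv2.imwrite("pics/w3.png",cv2.resize(np.hstack([b[:, 100:],c]),(800,364)))
E
```

```text
5.2833 [ 514.14998319 -204.63228028  131.83041506] 100.77069737276558 [-0.4099673   0.51690219  1.6663231 ] [-0.10522046  0.20135231  0.23401717] 41.85030162334442
```

View pics/w3.png

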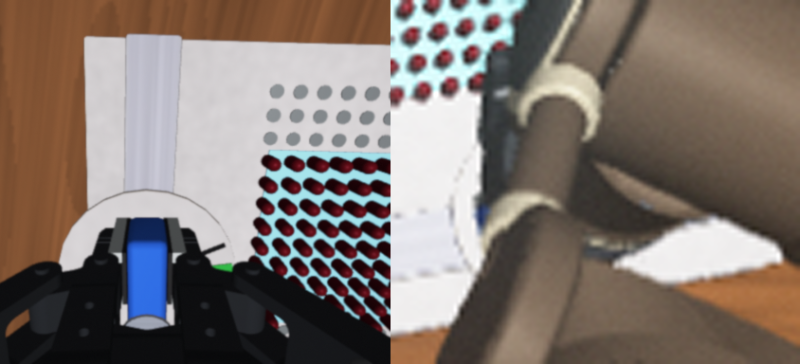

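The wrist picture shows the pads on the bar. The fixed zero mark is now slanted about 24° from the pads' normal at (212,247), with green beside the hidden pointer at (222,267). The tool has turned 23.7° and the moment is 0.23 N m, which agrees with being in the green. Now holding for 2 s.

Emit:
{"op": "arm_command", "data": {
  "plan": [0.1,0,0,0,0,0.1,0,0,0,0,0.1,0,0,0,0,0.1,0,0,0,0,0.1,0,0,0,0,0.1,0,0,0,0,0.1,0,0,0,0,0.1,0,0,0,0]
}}

```text
t: 6.05
ee_pos: [514.2, -204.6, 131.8]
eef_rot: [[-0.184, 0.983, 0.0], [0.983, 0.184, -0.0], [-0.0, 0.0, -1.0]]
wrist_force: [0.1, 0.1, 2.0]
finger_gap: 15.5
grasp_force: 41.8
```

Emit:
{"op": "arm_command", "data": {
  "plan": [0.1,0,0,0,0,0.1,0,0,0,0,0.1,0,0,0,0,0.1,0,0,0,0,0.1,0,0,0,0,0.1,0,0,0,0,0.1,0,0,0,0,0.1,0,0,0,0]
}}

```text
t: 6.72
ee_pos: [514.2, -204.6, 131.8]
eef_rot: [[-0.184, 0.983, 0.0], [0.983, 0.184, -0.0], [-0.0, 0.0, -1.0]]
wrist_force: [2.0, -0.9, 2.4]
finger_gap: 15.7
grasp_force: 41.8
```

Emit:
{"op": "arm_command", "data": {
  "plan": [0.1,0,0,0,0,0.1,0,0,0,0,0.1,0,0,0,0,0.1,0,0,0,0,0.1,0,0,0,0,0.1,0,0,0,0,0.1,0,0,0,0,0.1,0,0,0,0]
}}

```text
t: 7.38
ee_pos: [514.2, -204.6, 131.8]
eef_rot: [[-0.184, 0.983, 0.0], [0.983, 0.184, -0.0], [-0.0, 0.0, -1.0]]
wrist_force: [0.1, -0.3, 2.2]
finger_gap: 15.4
grasp_force: 41.8
```

Emit:
{"op": "arm_command", "data": {
  "plan": [0.1,0,-0.14,0,-3,0.1,-0.01,-0.14,0,-3,0.1,0,-0.14,0,-3,0.1,0,-0.14,0,-3,0.1,0,-0.14,0,-3,0.1,-0.01,-0.14,0,-3,0.1,0,-0.14,0,-3,0.1,0,-0.14,0,-3]
}}

```text
t: 8.05
ee_pos: [503.3, -209.1, 131.8]
eef_rot: [[-0.569, 0.822, -0.001], [0.822, 0.569, -0.0], [0.0, -0.001, -1.0]]
wrist_force: [-0.2, -0.9, 2.1]
finger_gap: 15.3
grasp_force: 42.0
```

Emit:
{"op": "arm_command", "data": {
  "plan": [0.1,0,0,0,0,0.1,0,0,0,0,0.1,0,0,0,0]
}}

```text
t: 8.3
ee_pos: [503.4, -209.0, 131.8]
eef_rot: [[-0.567, 0.824, -0.001], [0.824, 0.567, -0.0], [0.0, -0.001, -1.0]]
wrist_force: [-1.6, -1.2, 3.3]
finger_gap: 15.5
grasp_force: 42.1
```

```bash
python3 - <<'E'
from h import *
s=read_state();x=s['eef_rot'][:,0];print(s['t'],s['ee_pos'],np.degrees(np.arctan2(x[1],x[0])),s['wrist_force'],s['moment'],s['grasp_force'])
E
```

```text
8.3 [ 503.41041005 -209.04077006  131.82310476] 124.52952239164344 [-1.55659875 -1.22562647  3.30080281] [-0.30785651  0.22326861 -0.118437  ] 42.09342062473297
```

Emit:
{"op": "arm_command", "data": {
  "plan": [1,0,0,0,0,1,0,0,0,0,1,0,0,0,0,1,0,0,0,0,1,0,0,0,0,1,0,0,0,0,1,0,0,0,0,1,0,0,0,0]
}}

```text
t: 8.97
ee_pos: [503.8, -208.7, 131.7]
eef_rot: [[-0.568, 0.823, -0.0], [0.823, 0.568, 0.0], [0.0, 0.0, -1.0]]
wrist_force: [-0.3, -0.1, 0.4]
finger_gap: 85.2
grasp_force: 0.0
```

Emit:
{"op": "arm_command", "data": {
  "plan": [1,0,0,-1.5,0,1,0,0,-2.5,0,1,0,0,-2.5,0,1,-2.75,0,-2.5,0,1,0,0,-2.5,0,1,0,0,-0.7,0,1,0,0,0,0,1,0,0,0,0]
}}

```text
t: 9.63
ee_pos: [518.8, -231.0, 253.2]
eef_rot: [[-0.568, 0.823, -0.001], [0.823, 0.568, 0.001], [0.001, -0.0, -1.0]]
wrist_force: [-0.5, 0.7, -0.6]
finger_gap: 85.5
grasp_force: 0.0
```

```bash
python3 - <<'E'
from h import *
s=read_state();print(s['t'],s['ee_pos'],s['wrist_force'],s['finger_gap'])
P=optics.camera_params("wrist");im=optics.read_camera("wrist");cv2.imwrite("pics/w4.png",im)
print(bar(im,P,(230,120,280,260),144))
t=optics.read_camera("top");print("cream",bar(t,optics.camera_params("top"),(125,160,190,195),144))
E
```

```text
9.6333 [ 518.84735581 -230.9938784   253.20873428] [-0.51615466  0.70749146 -0.57174168] 85.49218616619127
(1782, array([ 518.23236084, -230.82475281]), array([ 516.5464 , -228.62073], dtype=float32), (15.11301326751709, 83.0559310913086), np.float32(-55.20418))
cream (218, array([543.57421875, 202.30230713]), array([543.64154, 201.4591 ], dtype=float32), (15.662111282348633, 83.06443786621094), np.float32(-84.79849))
```

View pics/w4.png

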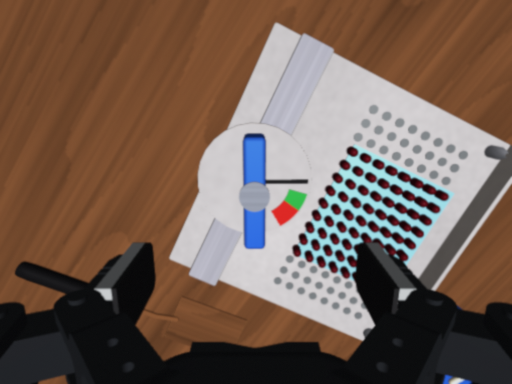

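The picture matches the one taken before: bar at -55.2°, pointer at (285,181) on zero, green patch at (296,198), dial unmoved. The cream handle has not changed and the arm is clear.

```bash
python3 -c "
from plant import r
print(r.close_job())"
```

```text
the job is handed in; nothing more can be done
None
```

I turned the red-capsule board's handle about 24° clockwise into the green, held it there for just over 2 s, brought it back to zero and let go; the last pictures show the dial and the cream handle unmoved, and the job is handed in, though no verdict came back.

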